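# File a batch plate in the lever arch file

### The job

File the batch plate that has two holes: lift the lever of the lever arch file so that its arches spring open, slip the plate over the two posts, grip rib up, until it lies flat on the board, then press the lever down until it is fully home and the arches are shut. Do not force the lever on its stop or ram the plate, and leave the one-holed plate and the other things on the table alone.

Things in the scene. Friction and masses are not known exactly. Their poses are not given: they have to be found in the camera images.
- ring_file: Lever arch file, fixed to the table. Origin on the table midway under its two posts; x from posts to shaft (away from the robot, within 15 degrees), y along the post row, z up. Board 10 mm thick from x -115 to 125, y -75 to 75 mm. Two arches of 6 mm bar, turning with the lever, meet the post tops when shut (highest point z = 73 mm). Open, they clear a plate. Keep loads on the file gentle.
- lever (a joint): Angle in rad of the shaft with arches and lever: 0 = home, arches shut; grows as the lever's free end is lifted; stops at 0 and 1.1. Over-centre spring, up to 0.5 N m, dead point 0.55, pulls it to rest at about 1.06 or 0.04 against 0.3 N m friction: takes 8 to 13 N at its end. Closing, it stays at 0.04 to 0.1 unless pressed onto its stop at 0, with under 30 N there (any pinching counts).
- post_left (a point): Foot of the upright steel post at ring_file y = +40 mm, on the board's top (z = 10 mm). Post 9 mm in diameter, 36 mm high, its last 8 mm tapered to 4 mm diameter.
- post_right (a point): Foot of the other, equal post at ring_file y = -40 mm, on the board's top (z = 10 mm).
- plate: Plate to be filed: loose stiff grey plastic, 120 (x) x 110 (y) x 5 mm, 0.14 kg. Origin: centre of its underside; x towards the edge with the two 12 mm through holes (x = 45, y = +-40), z up. A grip rib 50 mm long (along x), 12 mm wide, top 38 mm over the underside, is centred at x = -30, y = 0. Filed, its x points as ring_file's. Push it on with under 45 N.
- hole_left (a point): Centre of the plate's hole at y = +40 mm, at its underside.
- hole_right (a point): Centre of the plate's hole at y = -40 mm, at its underside.
- other_plate: A similar plate, same size and rib, with only one hole, in the middle of its edge (x = 45, y = 0). Leave alone.
- bystander_lid_a: Cream jar lid, 70 mm across, 15 mm high, lying on the table; leave alone.
- bystander_lid_b: Cream jar lid, 70 mm across, 15 mm high, lying open side up near the front edge; leave alone.
- marker: Marker pen 133 mm long near the front edge; leave alone.
- thermometer: White probe thermometer 181 mm long near the front edge; leave alone.
- tape: Roll of tape, 106 mm across, 48 mm high, lying flat; leave alone.
- shaft (a point): Middle of the shaft axis (along y) at ring_file x = 45, z = 34 mm. Lever: steel bar at y = -100, 14 mm wide, 8 mm thick, pointing to the robot, ending 109 mm from the axis in an 11 mm roll; about level when home, but its end is up to 14 mm higher or lower from file to file: feel for the stop. Open, its end is 135 mm high. Bearings at y = 62, -62, -121 to z = 44; a spring strut to x = 115.

How it is judged:
On the way, in this order (a step that is already met when the one before it is completed fails the run):
1. the lever is lifted and the arches have sprung open (lever above 0.95 rad) (value of joint lever above 0.95 rad), for 0.2 s.
2. the plate lies flat on the board over both posts while the arches are open (horizontal distance between hole_left and post_left below 0.004 m and horizontal distance between hole_right and post_right below 0.004 m and z of each of hole_left, hole_right in the frame of ring_file below 0.013 m and angle between plate's own z axis and vertical below 0.05 rad and value of joint lever above 0.9 rad), for 0.2 s.
At the end, for the whole second after the job is handed in: The lever is fully home (below 0.02 rad), and the two-holed plate lies flat on the board (within 3 mm and 0.05 rad), rib up, at rest, with both holes round their posts (centres within 4 mm) (value of joint lever below 0.02 rad and horizontal distance between hole_left and post_left below 0.004 m and horizontal distance between hole_right and post_right below 0.004 m and z of each of hole_left, hole_right in the frame of ring_file below 0.013 m and angle between plate's own z axis and vertical below 0.05 rad and linear speed of plate below 0.02 m/s); the robot touches nothing.
It fails at once if with the plate on the posts, the file is loaded with more than 30 N while the lever is near home (below 0.1 rad): the lever is forced on its stop (contact force between ring_file and anything else above 30 N and value of joint lever below 0.1 rad and horizontal distance between hole_left and post_left below 0.006 m).
It fails at once if the plate is pushed on the file with more than 45 N (contact force between plate and ring_file above 45 N).
It fails at once if the file is loaded with more than 140 N in all, pinching included (contact force between ring_file and anything else above 140 N).
It fails at once if the one-holed plate is moved more than 15 mm (distance of other_plate from where it was at the start of the episode above 0.015 m).
It fails at once if a bystander (lid, marker, thermometer, tape) is moved more than 25 mm (distance of any of bystander_lid_a, bystander_lid_b, marker, thermometer, tape from where it was at the start of the episode above 0.025 m).
It also fails if it takes over 72 s, if anything falls off the work surface, if the arm or the gripper's body presses on something with over 40 N, if the wrist force passes 120 N, or if a joint passes its speed limit or range.

### The arm

A 6-joint arm with a two-finger parallel gripper is mounted at the origin on a cart in front of the work surface, level with it; the furniture and walls round the work are solid. World frame = base frame: x ahead of the robot, y to its left, z up, the work surface at z = 0. Lengths are in m, angles in rad, forces in N, time in s.
With the tool pointing down it reaches from about 0.375 to 0.925 m from the base axis. Payload 5.7 kg.
Tool frame: the origin (TCP) lies at the very end of the fingers, on their centre line; the grasp point (between the pads) lies 19 mm behind it; z points along the fingers, y is the line along which they close (so a half turn about z gives the same grasp; the last joint's range is limited). The gripper opens to 88 mm and grips with 3 to 60 N. Pads are 20 mm wide; open, the fingers measure 115 mm over their backs; the gripper's body (75 mm by 178 mm) begins 61 mm behind the grasp point.
Start: joints at [-1.23, 0.359, 1.51, -0, 1.272, -0.115], TCP at [0.264, -0.539, 0.223] pointing down, gripper open.
Joint ranges: [-2.97, 2.97], [-1.01, 2.36], [0.21, 2.38], [-0.96, 4.11], [0.2, 2.71], [-2.98, 2.98]. Speed limits (rad/s): [2.39, 2.39, 3.14, 3.14, 3.14, 3.14].

### API

Orientations are given as a 3x3 rotation matrix whose columns are the frame's x, y, z axes.
In Python, from station import r gives the robot as it stands.
- The arm moves only by the tool drive_tool, never from a script. Its argument "rows" is a list of rows, each an object of numbers: "tx", "ty", "tz": the shift along the tool's x, y, z in mm; "rx", "ry", "rz": the turn, a rotation vector about the tool's x, y, z in rad; "fingers": the closure, from -1 (fully open) to 1 (shut), so that 0 is half open. In form: [{"tx": .., "ty": .., "tz": .., "rx": .., "ry": .., "rz": .., "fingers": ..}, ...]. A call has 1 to 5 rows; each row shifts and turns the commanded pose from where the row before left it, along the tool's axes as they then stand; what a row does not reach is not made up. A row lasts 1/8 s, in which the tool goes at most 62.5 mm and 10.7 degrees, less where a joint would pass 70% of its speed; a pose out of reach is approached as far as the arm can. A call with a gripper value outside its range is refused whole. The fingers move at their own pace and stop on an object; the grip force is fixed at half the most. Time passes only in rows, so rows that do not move let the fingers close. It gives the time, the measured TCP pose, the force, the opening and the grip force at its end, in the units of the state.
- r.get_state(): the state, without advancing time (a new reading comes with each control period).
- r.capture(name): name is "side" or "top"; returns a dict with "frame" (384x512x3 uint8, blue, green, red), "fovy" (degrees; the focal length in pixels is half the picture's height over the tangent of half this angle, whatever the lens; pixels are square), "cx", "cy" (the principal point, pixels), "T" (4x4, takes a point from camera to world coordinates). Camera axes: x right, y down, z forward; pixel columns grow to the right and rows downward; lengths in m; the calibration is good to about 2 mm. A picture is of the moment at which its call begins. There is no depth.
- r.hand_in(): hands the job in; it is judged then, once.
The state is a dict: "t": time; "qpos": joint angles; "joint_velocities": joint speeds; "effort": joint torques, N m; "ee_pos": TCP position; "ee_rot": TCP orientation; "wrist_force": force on the tool from outside, world axes, zero at the start; "wrist_torque": the same for the moment, N m; "finger_gap": finger opening in m; "grasp_force": force on a finger pad.
Only numpy, scipy, OpenCV 4.12 (cv2) and the standard library are available. Lean on these libraries where they do the work, as an engineer would, in place of code of your own. Each camera call takes 0.05 s, during which the arm holds its last target. There are 200 camera calls.

## Working session

There is one attempt and no reset: what is moved stays moved. The work goes in short steps, Python scripts to look and compute and a tool call to move; the robot and the scene stay as the last step left them, time stands still between calls to the robot, and variables do not carry over. Pictures are saved under pics/ and viewed, at most 10 in all, crops included, and the job is handed in when it is done.

Besides the shell and the picture viewer there is one more tool, called as name(argument=value, ...) on one line, values as JSON. drive_tool: Moves the arm, as the interface text tells. Its arguments: {"type":"object","properties":{"rows":{"type":"array","items":{"type":"object","properties":{"tx":{"type":"number"},"ty":{"type":"number"},"tz":{"type":"number"},"rx":{"type":"number"},"ry":{"type":"number"},"rz":{"type":"number"},"fingers":{"type":"number"}}}}},"required":["rows"]}

```bash
ls; mkdir -p pics; python3 - <<'E'
from station import r
import cv2,numpy as np
s=r.get_state();print(s['t'],s['ee_pos'],np.round(s['ee_rot'],3))
for n in('top','side'):
    c=r.capture(n);cv2.imwrite(f'pics/{n}0.png',cv2.resize(c['frame'],(800,600),interpolation=cv2.INTER_CUBIC));cv2.imwrite(f'raw_{n}0.png',c['frame']);print(n,c['fovy'],c['cx'],c['cy'],np.round(c['T'],4).tolist())
E
```

```text
pics
0.0 [ 0.26387736 -0.53811307  0.22183353] [[ 0.898  0.44  -0.001]
 [ 0.44  -0.898  0.002]
 [ 0.    -0.002 -1.   ]]
top 44.218084225451506 264.103281347564 197.14806119198218 [[0.0127, -0.9953, 0.0963, 0.4039], [-0.9999, -0.0137, -0.0092, -0.0487], [0.0104, -0.0961, -0.9953, 1.1884], [0.0, 0.0, 0.0, 1.0]]
side 47.7925731084454 255.22787637846307 181.16100497751526 [[-0.9996, -0.029, 0.0067, 0.5085], [-0.0236, 0.6349, -0.7722, 0.873], [0.0182, -0.772, -0.6354, 0.8277], [0.0, 0.0, 0.0, 1.0]]
```

View pics/top0.png

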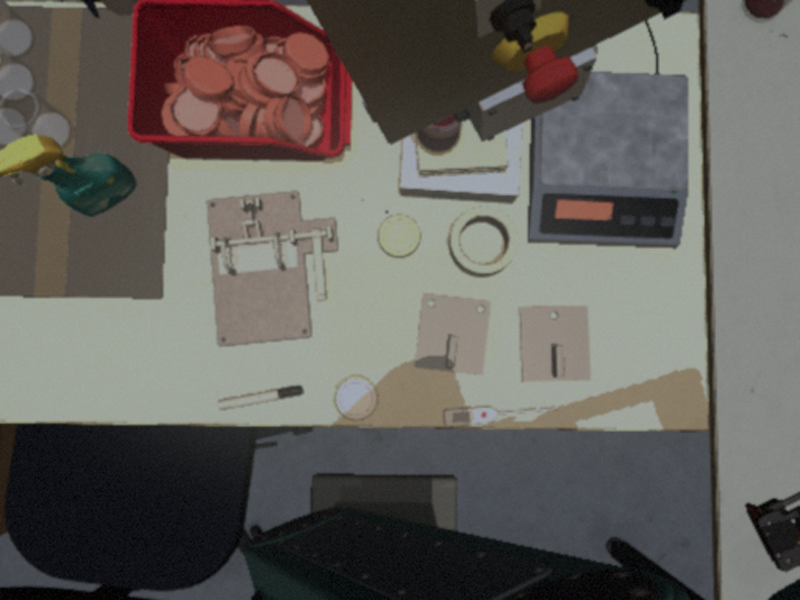

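View pics/side0.png

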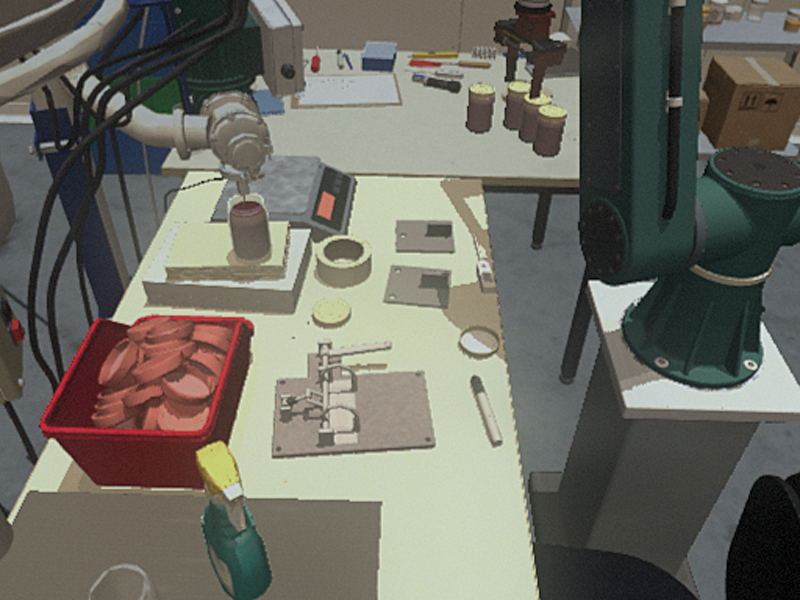

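The top view shows the file with its board corners at about (208,200), (298,192), (311,336) and (220,345). The lever end is near (321,298). The two-holed plate has holes at (431,302) and (481,308), and the rib is near (452,350). I'll enlarge this area.

```bash
cat > h.py <<'E'
import cv2,numpy as np
from scipy.optimize import least_squares
def crop(f,x,y,w,h,k,name): cv2.imwrite(name,cv2.resize(f[y:y+h,x:x+w],None,fx=k,fy=k,interpolation=cv2.INTER_CUBIC))
def foc(c): return 192/np.tan(np.radians(c['fovy']/2))
def ray(c,u,v,z):
    T=np.array(c['T']);d=T[:3,:3]@np.array([(u-c['cx'])/foc(c),(v-c['cy'])/foc(c),1]);o=T[:3,3]
    return o+d*(z-o[2])/d[2]
def proj(c,P):
    T=np.array(c['T']);q=(np.atleast_2d(P)-T[:3,3])@T[:3,:3]
    return np.c_[c['cx']+foc(c)*q[:,0]/q[:,2],c['cy']+foc(c)*q[:,1]/q[:,2]]
def fit(c,loc,px,x0):
    "planar pose x,y,yaw of object with local points loc (z above table)"
    loc=np.array(loc,float);px=np.array(px,float)
    def W(p):
        a=np.array([[np.cos(p[2]),-np.sin(p[2])],[np.sin(p[2]),np.cos(p[2])]])
        return np.c_[loc[:,:2]@a.T+p[:2],loc[:,2]]
    s=least_squares(lambda p:(proj(c,W(p))-px).ravel(),x0,loss='soft_l1',x_scale=[.01,.01,.05])
    return s.x,(proj(c,W(s.x))-px).round(1)
E
python3 - <<'E'
import cv2
from h import *
crop(cv2.imread('raw_top0.png'),128,115,194,140,4,'pics/c0.png')
crop(cv2.imread('raw_side0.png'),170,150,140,145,4,'pics/c1.png')
E
```

```text
(no output)
```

View pics/c0.png

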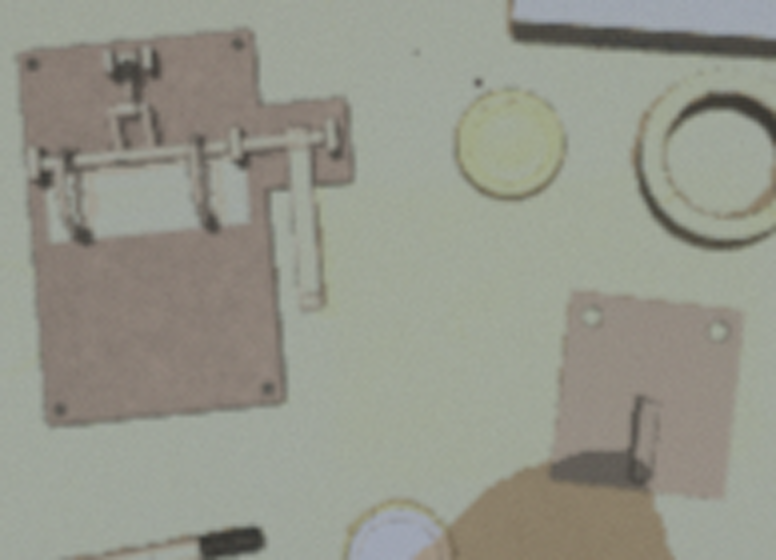

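View pics/c1.png

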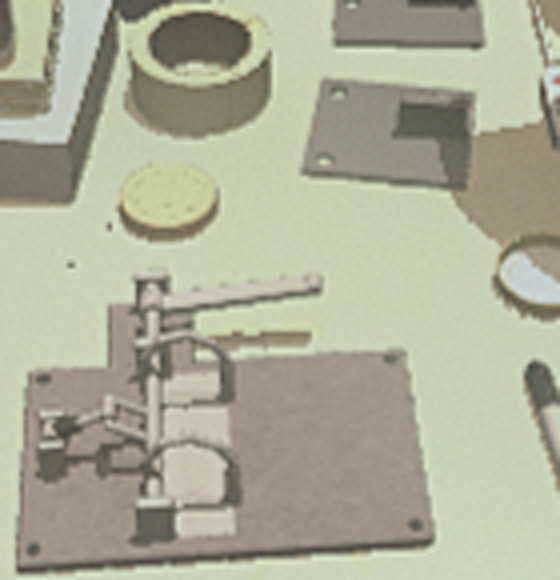

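The crops show the board corners at top-crop (20,52), (252,30), (287,400) and (46,425), and the lever roll at (313,300). The plate holes are at (591,316) and (718,331). In the side crop the lever end is at (316,284) and the holes are at (339,93) and (324,160).

```bash
cat >> h.py <<'E'
cams={}
def load():
    import json
    return {n:{k:(np.array(v) if k=='T' else v) for k,v in d.items()} for n,d in json.load(open('cams.json')).items()}
E
python3 - <<'E'
from station import r
import json
from h import *
C={n:{k:np.array(v).tolist() for k,v in r.capture(n).items() if k!='frame'} for n in('top','side')}
json.dump(C,open('cams.json','w'));C=load()
t=lambda L:(np.array(L)+.5)/4-.5+[128,115]
s=lambda L:(np.array(L)+.5)/4-.5+[170,150]
B=np.array([[125,75,10],[125,-75,10],[-115,-75,10],[-115,75,10]])/1e3
P=np.array([[60,55,5],[60,-55,5],[-60,-55,5],[-60,55,5],[45,40,5],[45,-40,5]])/1e3
ft=t([(20,52),(252,30),(287,400),(46,425)]);fs=s([(20,562),(28,372),(405,350),(435,545)])
i=[0,1,2,4,5];pt=t([(570,291),(742,310),(722,497),(591,316),(718,331)])
ps=s([(303,172),(322,80),(475,93),(465,188),(324,160),(339,93)])
for n,px,loc in(('top',ft,B),('side',fs,B),('top',pt,P[i]),('side',ps,P)):
    g=ray(C[n],*px[0],0.01)
    x,e=fit(C[n],loc,px,[g[0],g[1],0]);print(n,x.round(4),e.tolist())
    a=x[2];R=np.array([[np.cos(a),-np.sin(a)],[np.sin(a),np.cos(a)]])
    if loc is B: print('posts',[(x[:2]+R@q).round(4) for q in((0,.04),(0,-.04))],'lever end',(x[:2]+R@[-.064,-.1]).round(4))
a,b=t([(313,300)])[0],s([(316,284)])[0]
f=least_squares(lambda p:np.r_[proj(C['top'],p)[0]-a,proj(C['side'],p)[0]-b],[.4,0,.05]);print('lever3d',f.x,f.fun)
E
```

```text
top [0.5759 0.1887 0.1141] [[-0.6, -0.5], [0.4, -0.7], [0.0, 0.7], [0.1, 0.5]]
posts [array([0.5714, 0.2284]), array([0.5805, 0.1489])] lever end [0.5237 0.082 ]
side [0.5767 0.1911 0.109 ] [[-1.3, 1.2], [0.2, -0.6], [0.4, 0.1], [0.3, -0.8]]
posts [array([0.5724, 0.2309]), array([0.5811, 0.1514])] lever end [0.524  0.0848]
top [ 0.4789 -0.1229 -0.101 ] [[-0.1, -0.3], [0.2, -0.1], [0.3, 0.6], [-0.1, -0.0], [-0.3, -0.1]]
side [ 0.4806 -0.1222 -0.1009] [[-0.5, -0.1], [-0.2, -0.2], [0.4, 0.1], [0.4, -0.1], [0.1, 0.1], [-0.2, 0.0]]
lever3d [0.53030707 0.08244884 0.04616137] [-0.01681046  0.19344997 -0.20186544 -0.03133511]
```

drive_tool(rows=[{"rz": 0.172,"fingers": 0},{"rz": 0.172,"fingers": 0},{"tx": 30,"ty": -52,"fingers": 0},{"tx": 30,"ty": -52,"fingers": 0},{"tx": 30,"ty": -52,"fingers": 0}])

```text
schema error: expected keys tx, ty, tz, rx, ry, rz, fingers
```

drive_tool(rows=[{"tx": 30,"ty": -52,"fingers": 0},{"tx": 30,"ty": -52,"fingers": 0},{"tx": 30,"ty": -52,"fingers": 0},{"tx": 30,"ty": -52,"fingers": 0},{"tx": 30,"ty": -52,"fingers": 0}])

```text
schema error: expected keys tx, ty, tz, rx, ry, rz, fingers
```

All keys are required.

drive_tool(rows=[{"tx": 0,"ty": 0,"tz": 0,"rx": 0,"ry": 0,"rz": 0.172,"fingers": 0},{"tx": 0,"ty": 0,"tz": 0,"rx": 0,"ry": 0,"rz": 0.172,"fingers": 0},{"tx": 30,"ty": -52,"tz": 0,"rx": 0,"ry": 0,"rz": 0,"fingers": 0},{"tx": 30,"ty": -52,"tz": 0,"rx": 0,"ry": 0,"rz": 0,"fingers": 0},{"tx": 30,"ty": -52,"tz": 0,"rx": 0,"ry": 0,"rz": 0,"fingers": 0}])

```text
t: 0.82
ee_pos: [0.3365, -0.372, 0.2225]
ee_rot: [[0.994, 0.111, 0.0], [0.111, -0.994, 0.0], [0.0, -0.0, -1.0]]
wrist_force: [1.0, 0.9, -1.3]
finger_gap: 0.0446
grasp_force: 0.0
```

drive_tool(rows=[{"tx": 30,"ty": -52,"tz": 0,"rx": 0,"ry": 0,"rz": 0,"fingers": 0},{"tx": 30,"ty": -52,"tz": 0,"rx": 0,"ry": 0,"rz": 0,"fingers": 0},{"tx": 30,"ty": -52,"tz": 0,"rx": 0,"ry": 0,"rz": 0,"fingers": 0},{"tx": 30,"ty": -52,"tz": 0,"rx": 0,"ry": 0,"rz": 0,"fingers": 0},{"tx": 30,"ty": -52,"tz": 0,"rx": 0,"ry": 0,"rz": 0,"fingers": 0}])

```text
t: 1.45
ee_pos: [0.4567, -0.0967, 0.2228]
ee_rot: [[0.994, 0.111, 0.001], [0.111, -0.994, -0.0], [0.0, 0.0, -1.0]]
wrist_force: [1.5, 0.7, -1.2]
finger_gap: 0.0441
grasp_force: 0.0
```

drive_tool(rows=[{"tx": 25,"ty": -43,"tz": 0,"rx": 0,"ry": 0,"rz": 0,"fingers": 0},{"tx": 25,"ty": -43,"tz": 0,"rx": 0,"ry": 0,"rz": 0,"fingers": 0},{"tx": 25,"ty": -43,"tz": 0,"rx": 0,"ry": 0,"rz": 0,"fingers": 0},{"tx": 24,"ty": -43,"tz": 0,"rx": 0,"ry": 0,"rz": 0,"fingers": 0},{"tx": 0,"ty": 0,"tz": 60,"rx": 0,"ry": 0,"rz": 0,"fingers": 0}])

```text
t: 2.08
ee_pos: [0.5415, 0.0867, 0.1659]
ee_rot: [[0.993, 0.115, 0.012], [0.115, -0.993, 0.001], [0.012, 0.0, -1.0]]
wrist_force: [0.8, -0.3, -1.0]
finger_gap: 0.0439
grasp_force: 0.0
```

drive_tool(rows=[{"tx": 0,"ty": 0,"tz": 60,"rx": 0,"ry": 0,"rz": 0,"fingers": 0},{"tx": 0,"ty": 0,"tz": 20,"rx": 0,"ry": 0,"rz": 0,"fingers": 0},{"tx": 0,"ty": 0,"tz": 0,"rx": 0,"ry": 0,"rz": 0,"fingers": 0}])

```text
t: 2.45
ee_pos: [0.5337, 0.0835, 0.0809]
ee_rot: [[0.994, 0.112, -0.004], [0.112, -0.994, 0.0], [-0.004, -0.0, -1.0]]
wrist_force: [0.6, -0.4, 0.1]
finger_gap: 0.0439
grasp_force: 0.0
```

```bash
python3 - <<'E'
from station import r
from h import *
a=r.capture('top')['frame'];b=r.capture('side')['frame']
k=lambda f,x,y:cv2.resize(f[y:y+140,x:x+100],None,fx=4,fy=4,interpolation=cv2.INTER_CUBIC)
cv2.imwrite('pics/lev.png',np.hstack([k(a,140,100),k(b,180,160)]))
E
```

```text
(no output)
```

View pics/lev.png

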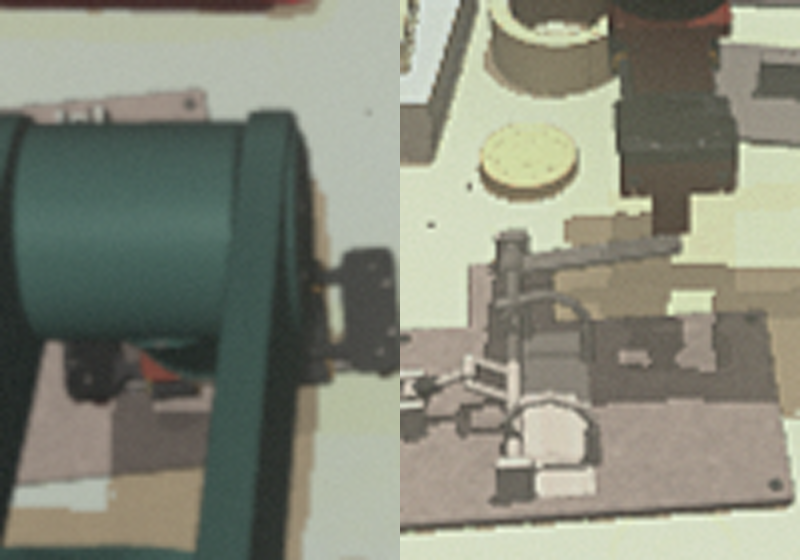

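The side view shows the finger (columns 655–690, tip at row 232) over the lever end at about (682,243), so it is aligned. I'll descend and grip.

drive_tool(rows=[{"tx": 0,"ty": 0,"tz": 30,"rx": 0,"ry": 0,"rz": 0,"fingers": 0},{"tx": 0,"ty": 0,"tz": 24,"rx": 0,"ry": 0,"rz": 0,"fingers": 0},{"tx": 0,"ty": 0,"tz": 0,"rx": 0,"ry": 0,"rz": 0,"fingers": 0.5},{"tx": 0,"ty": 0,"tz": 0,"rx": 0,"ry": 0,"rz": 0,"fingers": 0.7},{"tx": 0,"ty": 0,"tz": 0,"rx": 0,"ry": 0,"rz": 0,"fingers": 1}])

```text
t: 3.18
ee_pos: [0.5366, 0.0835, 0.0302]
ee_rot: [[0.994, 0.112, 0.003], [0.112, -0.994, 0.0], [0.003, 0.0, -1.0]]
wrist_force: [0.2, -0.6, 0.6]
finger_gap: 0.0175
grasp_force: 0.0
```

drive_tool(rows=[{"tx": 0,"ty": 0,"tz": 0,"rx": 0,"ry": 0,"rz": 0,"fingers": 1},{"tx": 0,"ty": 0,"tz": 0,"rx": 0,"ry": 0,"rz": 0,"fingers": 1},{"tx": 0,"ty": 0,"tz": 0,"rx": 0,"ry": 0,"rz": 0,"fingers": 1}])

```text
t: 3.55
ee_pos: [0.5365, 0.0845, 0.0299]
ee_rot: [[0.994, 0.111, 0.003], [0.111, -0.994, 0.002], [0.003, -0.001, -1.0]]
wrist_force: [0.1, 5.6, 4.2]
finger_gap: 0.0139
grasp_force: 30.0
```

drive_tool(rows=[{"tx": 1.7,"ty": 0,"tz": -9.7,"rx": 0,"ry": 0,"rz": 0,"fingers": 1},{"tx": 2.6,"ty": 0,"tz": -9.4,"rx": 0,"ry": 0,"rz": 0,"fingers": 1},{"tx": 3.5,"ty": 0,"tz": -9.2,"rx": 0,"ry": 0,"rz": 0,"fingers": 1},{"tx": 4.5,"ty": 0,"tz": -8.7,"rx": 0,"ry": 0,"rz": 0,"fingers": 1},{"tx": 5.2,"ty": 0,"tz": -8.2,"rx": 0,"ry": 0,"rz": 0,"fingers": 1}])

```text
t: 4.18
ee_pos: [0.5501, 0.0862, 0.073]
ee_rot: [[0.994, 0.111, -0.005], [0.111, -0.994, 0.001], [-0.005, -0.002, -1.0]]
wrist_force: [-1.2, 5.1, -12.6]
finger_gap: 0.0138
grasp_force: 30.0
```

drive_tool(rows=[{"tx": 6.1,"ty": 0,"tz": -7.7,"rx": 0,"ry": 0,"rz": 0,"fingers": 1},{"tx": 6.8,"ty": 0,"tz": -7.1,"rx": 0,"ry": 0,"rz": 0,"fingers": 1},{"tx": 7.5,"ty": 0,"tz": -6.3,"rx": 0,"ry": 0,"rz": 0,"fingers": 1},{"tx": 8.1,"ty": 0,"tz": -5.5,"rx": 0,"ry": 0,"rz": 0,"fingers": 1},{"tx": 7,"ty": 0,"tz": -4,"rx": 0,"ry": 0,"rz": 0,"fingers": 1}])

```text
t: 4.8
ee_pos: [0.5855, 0.09, 0.1051]
ee_rot: [[0.994, 0.111, -0.005], [0.111, -0.994, 0.001], [-0.005, -0.002, -1.0]]
wrist_force: [-5.2, 4.7, 4.6]
finger_gap: 0.0137
grasp_force: 30.0
```

drive_tool(rows=[{"tx": 0,"ty": 0,"tz": 0,"rx": 0,"ry": 0,"rz": 0,"fingers": 0.2},{"tx": 0,"ty": 0,"tz": 0,"rx": 0,"ry": 0,"rz": 0,"fingers": 0.2},{"tx": 0,"ty": 0,"tz": -30,"rx": 0,"ry": 0,"rz": 0,"fingers": 0.2},{"tx": 0,"ty": 0,"tz": -60,"rx": 0,"ry": 0,"rz": 0,"fingers": 0.2},{"tx": -30,"ty": 50,"tz": 0,"rx": 0,"ry": 0,"rz": 0,"fingers": 0.2}])

```text
t: 5.42
ee_pos: [0.5692, 0.0373, 0.1996]
ee_rot: [[0.993, 0.116, 0.012], [0.116, -0.993, -0.0], [0.012, 0.002, -1.0]]
wrist_force: [0.5, -1.4, -0.1]
finger_gap: 0.035
grasp_force: 0.0
```

```bash
python3 - <<'E'
from station import r
from h import *
b=r.capture('side')['frame']
crop(b,165,130,170,150,4,'pics/open.png')
cv2.imwrite('raw_open.png',b)
E
```

```text
(no output)
```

View pics/open.png

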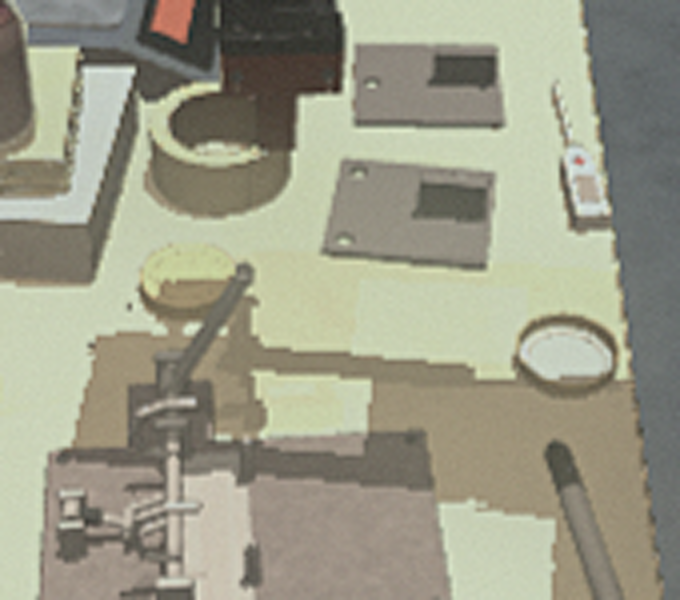

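The lever is up with the arches open. The posts are at about (245,460) and (251,560), and the two-holed plate's rib is near (452,200). I'm going to the plate now.

drive_tool(rows=[{"tx": 0,"ty": 0,"tz": 0,"rx": 0,"ry": 0,"rz": 0.1065,"fingers": 0.2},{"tx": 0,"ty": 0,"tz": 0,"rx": 0,"ry": 0,"rz": 0.1065,"fingers": 0.2},{"tx": -24,"ty": 42,"tz": 0,"rx": 0,"ry": 0,"rz": 0,"fingers": 0.2},{"tx": -24,"ty": 42,"tz": 0,"rx": 0,"ry": 0,"rz": 0,"fingers": 0.2},{"tx": -24,"ty": 42,"tz": 0,"rx": 0,"ry": 0,"rz": 0,"fingers": 0.2}])

```text
t: 6.1
ee_pos: [0.4783, -0.083, 0.1943]
ee_rot: [[0.995, -0.101, -0.0], [-0.101, -0.995, -0.001], [-0.0, 0.001, -1.0]]
wrist_force: [-0.5, -1.5, 0.2]
finger_gap: 0.0349
grasp_force: 0.0
```

drive_tool(rows=[{"tx": -23,"ty": 42,"tz": 0,"rx": 0,"ry": 0,"rz": 0,"fingers": 0.2},{"tx": 0,"ty": 0,"tz": 60,"rx": 0,"ry": 0,"rz": 0,"fingers": 0.2},{"tx": 0,"ty": 0,"tz": 40,"rx": 0,"ry": 0,"rz": 0,"fingers": 0.2},{"tx": 0,"ty": 0,"tz": 30,"rx": 0,"ry": 0,"rz": 0,"fingers": 0.2},{"tx": 0,"ty": 0,"tz": 0,"rx": 0,"ry": 0,"rz": 0,"fingers": 0.2}])

```text
t: 6.72
ee_pos: [0.4502, -0.1207, 0.0628]
ee_rot: [[0.995, -0.101, -0.005], [-0.101, -0.995, 0.002], [-0.005, -0.001, -1.0]]
wrist_force: [-0.5, 1.0, 0.5]
finger_gap: 0.035
grasp_force: 0.0
```

```bash
python3 - <<'E'
from station import r
from h import *
b=r.capture('side')['frame']
crop(b,220,100,110,100,6,'pics/grip.png')
s=r.get_state();print(s['ee_pos'])
C=load();t=lambda u,v:((u+.5)/4-.5+165,(v+.5)/4-.5+130)
for p in((245,438,.046),(245,485,.01),(252,543,.046),(250,585,.01)):print(ray(C['side'],*t(*p[:2]),p[2]).round(4))
E
```

```text
[ 0.4515036  -0.12109024  0.06404732]
[0.583  0.1486 0.046 ]
[0.5834 0.1546 0.01  ]
[0.5728 0.2297 0.046 ]
[0.5746 0.2314 0.01  ]
```

View pics/grip.png

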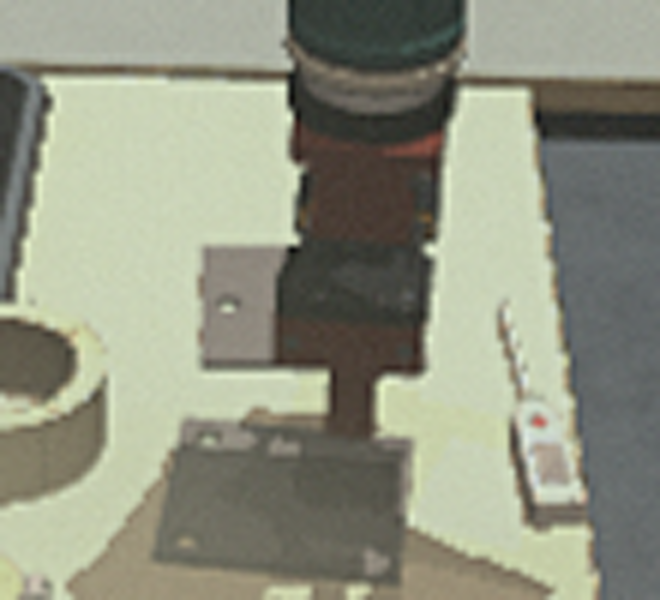

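The finger (tip at about (350,437)) is above the plate by the rib, as planned. I'll descend and grip.

drive_tool(rows=[{"tx": 0,"ty": 0,"tz": 30,"rx": 0,"ry": 0,"rz": 0,"fingers": 0.2},{"tx": 0,"ty": 0,"tz": 22,"rx": 0,"ry": 0,"rz": 0,"fingers": 0.2},{"tx": 0,"ty": 0,"tz": 0,"rx": 0,"ry": 0,"rz": 0,"fingers": 0.6},{"tx": 0,"ty": 0,"tz": 0,"rx": 0,"ry": 0,"rz": 0,"fingers": 1},{"tx": 0,"ty": 0,"tz": 0,"rx": 0,"ry": 0,"rz": 0,"fingers": 1}])

```text
t: 7.4
ee_pos: [0.4534, -0.1216, 0.0138]
ee_rot: [[0.995, -0.101, 0.002], [-0.101, -0.995, -0.001], [0.002, 0.001, -1.0]]
wrist_force: [0.3, 0.2, 6.6]
finger_gap: 0.0118
grasp_force: 30.0
```

drive_tool(rows=[{"tx": 0,"ty": 0,"tz": 0,"rx": 0,"ry": 0,"rz": 0,"fingers": 1},{"tx": 0,"ty": 0,"tz": 0,"rx": 0,"ry": 0,"rz": 0,"fingers": 1},{"tx": 0,"ty": 0,"tz": 0,"rx": 0,"ry": 0,"rz": 0,"fingers": 1}])

```text
t: 7.78
ee_pos: [0.4534, -0.1216, 0.0138]
ee_rot: [[0.995, -0.101, 0.002], [-0.101, -0.995, -0.001], [0.003, 0.001, -1.0]]
wrist_force: [0.4, 1.2, 7.9]
finger_gap: 0.0114
grasp_force: 30.0
```

drive_tool(rows=[{"tx": 0,"ty": 0,"tz": -12,"rx": 0,"ry": 0,"rz": 0,"fingers": 1},{"tx": 0,"ty": 0,"tz": -44,"rx": 0,"ry": 0,"rz": 0,"fingers": 1},{"tx": 0,"ty": 0,"tz": -50,"rx": 0,"ry": 0,"rz": 0,"fingers": 1},{"tx": 0,"ty": 0,"tz": 0,"rx": 0,"ry": 0,"rz": -0.107,"fingers": 1},{"tx": 0,"ty": 0,"tz": 0,"rx": 0,"ry": 0,"rz": -0.106,"fingers": 1}])

```text
t: 8.4
ee_pos: [0.4528, -0.1214, 0.1203]
ee_rot: [[0.993, 0.115, 0.002], [0.115, -0.993, -0.001], [0.002, 0.001, -1.0]]
wrist_force: [0.6, 0.9, -1.0]
finger_gap: 0.0118
grasp_force: 30.0
```

drive_tool(rows=[{"tx": 5,"ty": -50,"tz": 0,"rx": 0,"ry": 0,"rz": 0,"fingers": 1},{"tx": 5,"ty": -50,"tz": 0,"rx": 0,"ry": 0,"rz": 0,"fingers": 1},{"tx": 5,"ty": -50,"tz": 0,"rx": 0,"ry": 0,"rz": 0,"fingers": 1},{"tx": 5,"ty": -50,"tz": 0,"rx": 0,"ry": 0,"rz": 0,"fingers": 1},{"tx": 6,"ty": -50,"tz": 0,"rx": 0,"ry": 0,"rz": 0,"fingers": 1}])

```text
t: 9.02
ee_pos: [0.45, 0.1317, 0.1195]
ee_rot: [[0.994, 0.111, 0.001], [0.111, -0.994, 0.0], [0.001, 0.0, -1.0]]
wrist_force: [1.1, 0.6, -0.9]
finger_gap: 0.012
grasp_force: 30.0
```

drive_tool(rows=[{"tx": 0,"ty": -30,"tz": 0,"rx": 0,"ry": 0,"rz": 0,"fingers": 1},{"tx": 0,"ty": -16,"tz": 20,"rx": 0,"ry": 0,"rz": 0,"fingers": 1},{"tx": 0,"ty": 0,"tz": 10,"rx": 0,"ry": 0,"rz": 0,"fingers": 1},{"tx": 0,"ty": 0,"tz": 0,"rx": 0,"ry": 0,"rz": 0,"fingers": 1},{"tx": 0,"ty": 0,"tz": 0,"rx": 0,"ry": 0,"rz": 0,"fingers": 1}])

```text
t: 9.65
ee_pos: [0.4455, 0.1751, 0.0889]
ee_rot: [[0.994, 0.111, 0.0], [0.111, -0.994, 0.0], [0.0, 0.0, -1.0]]
wrist_force: [-0.1, -0.6, -1.5]
finger_gap: 0.0119
grasp_force: 30.0
```

drive_tool(rows=[{"tx": 30,"ty": 0,"tz": 5,"rx": 0,"ry": 0,"rz": 0,"fingers": 1},{"tx": 30,"ty": 0,"tz": 5,"rx": 0,"ry": 0,"rz": 0,"fingers": 1},{"tx": 0,"ty": 0,"tz": 8,"rx": 0,"ry": 0,"rz": 0,"fingers": 1},{"tx": 0,"ty": 0,"tz": 0,"rx": 0,"ry": 0,"rz": 0,"fingers": 1}])

```text
t: 10.15
ee_pos: [0.5031, 0.1817, 0.0699]
ee_rot: [[0.994, 0.111, -0.003], [0.111, -0.994, -0.001], [-0.003, 0.0, -1.0]]
wrist_force: [-0.8, -0.9, -1.4]
finger_gap: 0.0115
grasp_force: 30.0
```

```bash
python3 - <<'E'
from station import r
from h import *
b=r.capture('side')['frame'];a=r.capture('top')['frame'];cv2.imwrite('raw_top1.png',a)
crop(b,180,215,120,90,6,'pics/above.png');cv2.imwrite('raw_above.png',b)
s=r.get_state();print(s['ee_pos'],s['wrist_force'])
E
```

```text
[0.50312702 0.18200103 0.07038368] [ 0.47721018 -0.24446262 -1.0522757 ]
```

View pics/above.png

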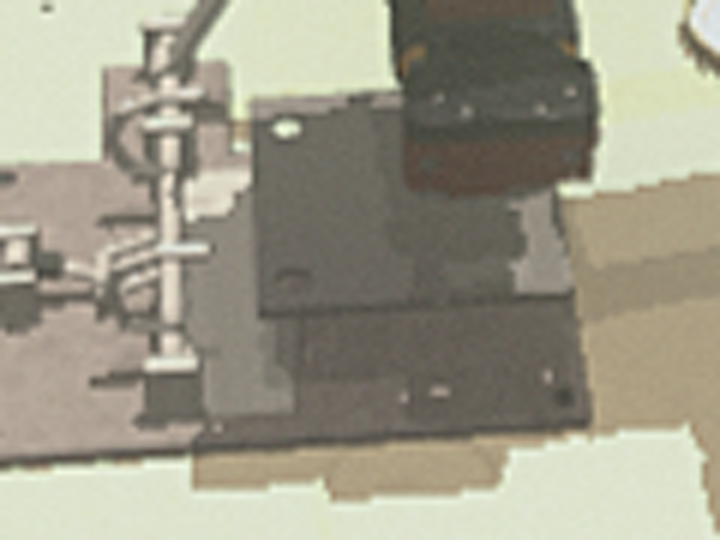

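```bash
python3 - <<'E'
from h import *
C=load();t=lambda L:(np.array(L)+.5)/6-.5+[180,215]
z=.0614;loc=np.array([[60,-55,z*1e3],[60,55,z*1e3],[-60,55,z*1e3],[45,-40,z*1e3],[45,40,z*1e3]])/1e3
px=t([(252,100),(262,312),(575,290),(287,128),(293,276)])
x,e=fit(C['side'],loc,px,[.55,.18,.1]);print(x.round(4),e.tolist())
a=x[2];print('holes',[(x[:2]+[.045*np.cos(a)-y*np.sin(a),.045*np.sin(a)+y*np.cos(a)]).round(4) for y in(.04,-.04)])
# posts in first (shut) & open pictures via side: enlarge
f=cv2.imread('raw_open.png');crop(f,215,228,30,55,10,'pics/posts.png')
E
```

```text
[0.5292 0.1844 0.118 ] [[-0.5, -0.2], [-0.6, -0.0], [0.3, 0.3], [0.1, -0.7], [0.7, 0.4]]
holes [array([0.5692, 0.2295]), array([0.5786, 0.15  ])]
```

View pics/posts.png

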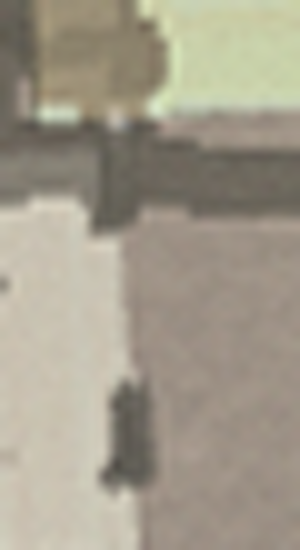

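The posts show in the enlarged crop at left column 130 (rows 380–488) and right column 118 (rows 115–232).

```bash
python3 - <<'E'
from h import *
C=load()['side']
L=ray(C,227.55,270.6,.028);R=ray(C,226.35,244.6,.028)
print(L.round(4),R.round(4),np.linalg.norm(L-R),((L+R)/2).round(4),np.arctan2(-(L-R)[0],(L-R)[1]))
# known model check with board-fit pose
x=np.array([.5767,.1911,.109])
for y in(.04,-.04):
  p=x[:2]+[-y*np.sin(x[2]),y*np.cos(x[2])];print(proj(C,[[*p,.01],[*p,.046]]).round(1).tolist())
E
```

```text
[0.5733 0.2303 0.028 ] [0.5821 0.15   0.028 ] 0.08073045670187168 [0.5777 0.1902 0.028 ] 0.10937171286540003
[[228.1, 275.7], [227.8, 265.8]]
[[226.9, 249.9], [226.6, 240.0]]
```

drive_tool(rows=[{"tx": 3,"ty": 0,"tz": 0,"rx": 0,"ry": 0,"rz": 0,"fingers": 1},{"tx": 0,"ty": 0,"tz": 4,"rx": 0,"ry": 0,"rz": 0,"fingers": 1},{"tx": 0,"ty": 0,"tz": 4,"rx": 0,"ry": 0,"rz": 0,"fingers": 1},{"tx": 0,"ty": 0,"tz": 3,"rx": 0,"ry": 0,"rz": 0,"fingers": 1},{"tx": 0,"ty": 0,"tz": 2,"rx": 0,"ry": 0,"rz": 0,"fingers": 1}])

```text
t: 10.88
ee_pos: [0.5075, 0.1828, 0.0571]
ee_rot: [[0.994, 0.112, -0.0], [0.112, -0.994, -0.0], [-0.0, -0.0, -1.0]]
wrist_force: [-0.1, -0.0, -1.7]
finger_gap: 0.0118
grasp_force: 30.0
```

drive_tool(rows=[{"tx": 0,"ty": 0,"tz": 2,"rx": 0,"ry": 0,"rz": 0,"fingers": 1},{"tx": 0,"ty": 0,"tz": 2,"rx": 0,"ry": 0,"rz": 0,"fingers": 1}])

```text
t: 11.12
ee_pos: [0.5078, 0.1829, 0.0534]
ee_rot: [[0.994, 0.112, 0.0], [0.112, -0.994, 0.0], [0.0, -0.0, -1.0]]
wrist_force: [-0.1, 0.0, -0.4]
finger_gap: 0.0117
grasp_force: 30.0
```

drive_tool(rows=[{"tx": 0,"ty": 0,"tz": 2,"rx": 0,"ry": 0,"rz": 0,"fingers": 1},{"tx": 0,"ty": 0,"tz": 2,"rx": 0,"ry": 0,"rz": 0,"fingers": 1},{"tx": 0,"ty": 0,"tz": 1,"rx": 0,"ry": 0,"rz": 0,"fingers": 1}])

```text
t: 11.5
ee_pos: [0.5075, 0.1828, 0.0483]
ee_rot: [[0.994, 0.112, -0.001], [0.112, -0.994, -0.0], [-0.001, -0.0, -1.0]]
wrist_force: [-0.7, -0.4, -0.5]
finger_gap: 0.012
grasp_force: 30.0
```

drive_tool(rows=[{"tx": 0,"ty": 0,"tz": 3,"rx": 0,"ry": 0,"rz": 0,"fingers": 1},{"tx": 0,"ty": 0,"tz": 3,"rx": 0,"ry": 0,"rz": 0,"fingers": 1},{"tx": 0,"ty": 0,"tz": 3,"rx": 0,"ry": 0,"rz": 0,"fingers": 1},{"tx": 0,"ty": 0,"tz": 3,"rx": 0,"ry": 0,"rz": 0,"fingers": 1},{"tx": 0,"ty": 0,"tz": 3,"rx": 0,"ry": 0,"rz": 0,"fingers": 1}])

```text
t: 12.12
ee_pos: [0.5075, 0.1828, 0.0332]
ee_rot: [[0.994, 0.112, -0.0], [0.112, -0.994, -0.0], [-0.0, -0.0, -1.0]]
wrist_force: [-2.2, -0.7, 0.4]
finger_gap: 0.0117
grasp_force: 30.0
```

drive_tool(rows=[{"tx": -0.4,"ty": 0,"tz": 3,"rx": 0,"ry": 0,"rz": 0,"fingers": 1},{"tx": 0,"ty": 0,"tz": 3,"rx": 0,"ry": 0,"rz": 0,"fingers": 1},{"tx": 0,"ty": 0,"tz": 2,"rx": 0,"ry": 0,"rz": 0,"fingers": 1},{"tx": 0,"ty": 0,"tz": 1,"rx": 0,"ry": 0,"rz": 0,"fingers": 1}])

```text
t: 12.62
ee_pos: [0.5074, 0.1828, 0.0243]
ee_rot: [[0.994, 0.112, 0.0], [0.112, -0.994, 0.0], [0.0, -0.0, -1.0]]
wrist_force: [-1.2, -1.6, -0.4]
finger_gap: 0.0118
grasp_force: 30.0
```

drive_tool(rows=[{"tx": 0,"ty": 0,"tz": 0.7,"rx": 0,"ry": 0,"rz": 0,"fingers": 1},{"tx": 0,"ty": 0,"tz": 0,"rx": 0,"ry": 0,"rz": 0,"fingers": 0.3},{"tx": 0,"ty": 0,"tz": 0,"rx": 0,"ry": 0,"rz": 0,"fingers": 0.3},{"tx": 0,"ty": 0,"tz": 0,"rx": 0,"ry": 0,"rz": 0,"fingers": 0.3}])

```text
t: 13.12
ee_pos: [0.5077, 0.183, 0.0239]
ee_rot: [[0.994, 0.112, 0.001], [0.112, -0.994, 0.0], [0.001, -0.0, -1.0]]
wrist_force: [-0.2, -0.1, -0.4]
finger_gap: 0.0308
grasp_force: 0.0
```

drive_tool(rows=[{"tx": 0,"ty": 0,"tz": -20,"rx": 0,"ry": 0,"rz": 0,"fingers": 0.3},{"tx": 0,"ty": 0,"tz": -50,"rx": 0,"ry": 0,"rz": 0,"fingers": 0.3},{"tx": -50,"ty": 0,"tz": -30,"rx": 0,"ry": 0,"rz": 0,"fingers": 0.3},{"tx": 0,"ty": 0,"tz": -60,"rx": 0,"ry": 0,"rz": 0,"fingers": 1},{"tx": 0,"ty": 0,"tz": 0,"rx": 0,"ry": 0,"rz": 0,"fingers": 1}])

```text
t: 13.75
ee_pos: [0.4604, 0.178, 0.188]
ee_rot: [[0.994, 0.112, 0.009], [0.112, -0.994, 0.002], [0.009, -0.001, -1.0]]
wrist_force: [1.6, -0.4, -0.7]
finger_gap: 0.0142
grasp_force: 0.0
```

```bash
python3 - <<'E'
from station import r
from h import *
b=r.capture('side')['frame']
crop(b,165,185,130,120,5,'pics/filed.png')
print(r.get_state()['ee_pos'])
E
```

```text
[0.4594552  0.1777084  0.18594474]
```

View pics/filed.png

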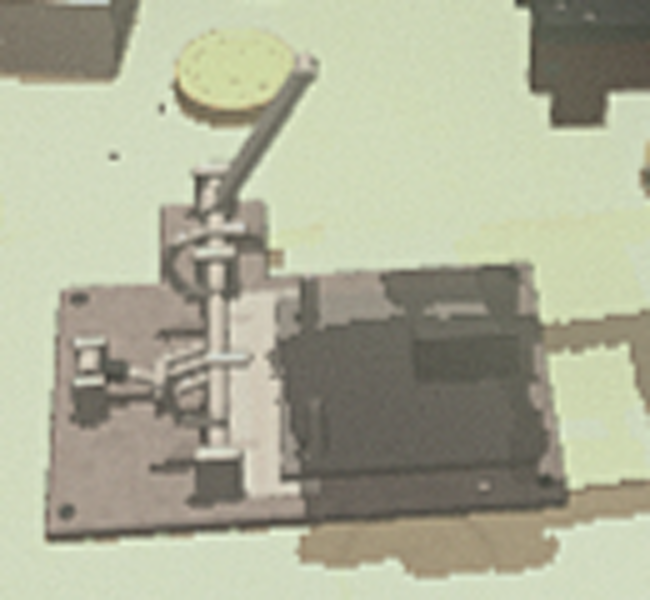

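The plate lies flat with the posts through its holes at (312,300) and (318,425). The lever is still up, with its end at (305,63). I'll regrip the lever and swing it back down.

drive_tool(rows=[{"tx": 38.5,"ty": 33.7,"tz": 0,"rx": 0,"ry": 0,"rz": 0,"fingers": 0.1},{"tx": 38.5,"ty": 33.7,"tz": 0,"rx": 0,"ry": 0,"rz": 0,"fingers": 0.1},{"tx": 38.5,"ty": 33.7,"tz": 0,"rx": 0,"ry": 0,"rz": 0,"fingers": 0.1},{"tx": 0,"ty": 0,"tz": 0,"rx": 0,"ry": 0,"rz": 0,"fingers": 0.1},{"tx": 0,"ty": 0,"tz": 0,"rx": 0,"ry": 0,"rz": 0,"fingers": 0.1}])

```text
t: 14.42
ee_pos: [0.5825, 0.0897, 0.182]
ee_rot: [[0.994, 0.111, -0.003], [0.111, -0.994, 0.0], [-0.003, -0.001, -1.0]]
wrist_force: [-1.4, 0.5, -0.2]
finger_gap: 0.0398
grasp_force: 0.0
```

drive_tool(rows=[{"tx": 3,"ty": 0,"tz": 40,"rx": 0,"ry": 0,"rz": 0,"fingers": 0.1},{"tx": 0,"ty": 0,"tz": 36,"rx": 0,"ry": 0,"rz": 0,"fingers": 0.1},{"tx": 0,"ty": 0,"tz": 0,"rx": 0,"ry": 0,"rz": 0,"fingers": 0.6},{"tx": 0,"ty": 0,"tz": 0,"rx": 0,"ry": 0,"rz": 0,"fingers": 1},{"tx": 0,"ty": 0,"tz": 0,"rx": 0,"ry": 0,"rz": 0,"fingers": 1}])

```text
t: 15.05
ee_pos: [0.5877, 0.0906, 0.1095]
ee_rot: [[0.994, 0.112, 0.003], [0.112, -0.994, 0.001], [0.003, -0.0, -1.0]]
wrist_force: [-0.2, 3.6, -0.4]
finger_gap: 0.0136
grasp_force: 30.0
```

drive_tool(rows=[{"tx": 0,"ty": 0,"tz": 0,"rx": 0,"ry": 0,"rz": 0,"fingers": 1},{"tx": 0,"ty": 0,"tz": 0,"rx": 0,"ry": 0,"rz": 0,"fingers": 1}])

```text
t: 15.3
ee_pos: [0.5877, 0.0904, 0.1092]
ee_rot: [[0.994, 0.111, 0.003], [0.111, -0.994, 0.001], [0.003, -0.001, -1.0]]
wrist_force: [-0.1, 1.5, 6.8]
finger_gap: 0.0136
grasp_force: 30.0
```

drive_tool(rows=[{"tx": -11.4,"ty": 0,"tz": 6.4,"rx": 0,"ry": 0,"rz": 0,"fingers": 1},{"tx": -10.1,"ty": 0,"tz": 7.4,"rx": 0,"ry": 0,"rz": 0,"fingers": 1},{"tx": -9.1,"ty": 0,"tz": 8.5,"rx": 0,"ry": 0,"rz": 0,"fingers": 1},{"tx": -8,"ty": 0,"tz": 9.5,"rx": 0,"ry": 0,"rz": 0,"fingers": 1},{"tx": -6.9,"ty": 0,"tz": 10.4,"rx": 0,"ry": 0,"rz": 0,"fingers": 1}])

```text
t: 15.92
ee_pos: [0.5428, 0.0853, 0.0669]
ee_rot: [[0.994, 0.111, 0.004], [0.111, -0.994, 0.001], [0.004, -0.0, -1.0]]
wrist_force: [0.4, 4.3, 3.4]
finger_gap: 0.0138
grasp_force: 30.0
```

drive_tool(rows=[{"tx": -4,"ty": 0,"tz": 8,"rx": 0,"ry": 0,"rz": 0,"fingers": 1},{"tx": -2,"ty": 0,"tz": 5,"rx": 0,"ry": 0,"rz": 0,"fingers": 1},{"tx": 0,"ty": 0,"tz": 0,"rx": 0,"ry": 0,"rz": 0,"fingers": 0.2},{"tx": 0,"ty": 0,"tz": 0,"rx": 0,"ry": 0,"rz": 0,"fingers": 0.2},{"tx": 0,"ty": 0,"tz": 0,"rx": 0,"ry": 0,"rz": 0,"fingers": 0.2}])

```text
t: 16.55
ee_pos: [0.5359, 0.084, 0.0527]
ee_rot: [[0.994, 0.112, 0.0], [0.112, -0.994, -0.0], [0.0, 0.0, -1.0]]
wrist_force: [0.6, 0.5, -0.2]
finger_gap: 0.0344
grasp_force: 0.0
```

drive_tool(rows=[{"tx": 0,"ty": 0,"tz": -30,"rx": 0,"ry": 0,"rz": 0,"fingers": 0.2},{"tx": 0,"ty": 0,"tz": -20,"rx": 0,"ry": 0,"rz": 0,"fingers": 1},{"tx": 0,"ty": 0,"tz": 0,"rx": 0,"ry": 0,"rz": 0,"fingers": 1},{"tx": 0,"ty": 0,"tz": 0,"rx": 0,"ry": 0,"rz": 0,"fingers": 1},{"tx": 0,"ty": 0,"tz": 0,"rx": 0,"ry": 0,"rz": 0,"fingers": 1}])

```text
t: 17.18
ee_pos: [0.5348, 0.0842, 0.1016]
ee_rot: [[0.994, 0.112, -0.002], [0.112, -0.994, 0.0], [-0.002, -0.0, -1.0]]
wrist_force: [-0.3, 0.0, 0.3]
finger_gap: 0.001
grasp_force: 0.0
```

```bash
python3 - <<'E'
from station import r
from h import *
b=r.capture('side')['frame'];cv2.imwrite('raw_shut.png',b)
o=cv2.imread('raw_side0.png')
# lever row profile near its end, before vs now (side picture)
for u in(225,235,245): print(u,o[212:232,u].mean(1).astype(int).tolist(),b[212:232,u].mean(1).astype(int).tolist())
s=r.get_state();print(s['ee_pos'],s['wrist_force'],s['finger_gap'])
E
```

```text
225 [196, 196, 196, 197, 195, 198, 197, 200, 182, 170, 197, 196, 193, 147, 99, 157, 203, 198, 200, 198] [205, 209, 191, 137, 139, 140, 141, 143, 136, 131, 136, 124, 97, 121, 141, 142, 145, 142, 145, 141]
235 [195, 198, 198, 195, 196, 196, 197, 196, 193, 191, 193, 171, 97, 145, 209, 198, 198, 196, 194, 200] [202, 185, 118, 125, 121, 113, 119, 117, 118, 111, 115, 169, 209, 184, 119, 127, 125, 123, 124, 127]
245 [198, 196, 197, 196, 197, 198, 196, 188, 185, 194, 162, 103, 162, 204, 197, 195, 195, 196, 197, 195] [198, 202, 177, 109, 111, 114, 112, 102, 152, 215, 206, 207, 209, 186, 117, 125, 128, 128, 128, 128]
[0.53480845 0.0841732  0.10165303] [ 0.298468   -0.05364526  0.2486294 ] 0.0008231285179381556
```

drive_tool(rows=[{"tx": -6,"ty": 0,"tz": 20,"rx": 0,"ry": 0,"rz": 0,"fingers": 1},{"tx": 0,"ty": 0,"tz": 15,"rx": 0,"ry": 0,"rz": 0,"fingers": 1},{"tx": 0,"ty": 0,"tz": 4,"rx": 0,"ry": 0,"rz": 0,"fingers": 1},{"tx": 0,"ty": 0,"tz": 0,"rx": 0,"ry": 0,"rz": 0,"fingers": 1}])

```text
t: 17.73
ee_pos: [0.5296, 0.0836, 0.0632]
ee_rot: [[0.994, 0.112, -0.001], [0.112, -0.994, 0.0], [-0.001, -0.0, -1.0]]
wrist_force: [0.4, -0.1, -0.6]
finger_gap: 0.0006
grasp_force: 0.0
```

drive_tool(rows=[{"tx": 0,"ty": 0,"tz": 1.5,"rx": 0,"ry": 0,"rz": 0,"fingers": 1},{"tx": 0,"ty": 0,"tz": 1.5,"rx": 0,"ry": 0,"rz": 0,"fingers": 1}])

```text
t: 17.98
ee_pos: [0.5302, 0.0836, 0.061]
ee_rot: [[0.994, 0.112, 0.001], [0.112, -0.994, 0.0], [0.001, 0.0, -1.0]]
wrist_force: [-0.8, 0.7, 1.3]
finger_gap: 0.0002
grasp_force: 0.8
```

drive_tool(rows=[{"tx": 0,"ty": 0,"tz": 1,"rx": 0,"ry": 0,"rz": 0,"fingers": 1},{"tx": 0,"ty": 0,"tz": 1,"rx": 0,"ry": 0,"rz": 0,"fingers": 1},{"tx": 0,"ty": 0,"tz": 0,"rx": 0,"ry": 0,"rz": 0,"fingers": 1}])

```text
t: 18.35
ee_pos: [0.5296, 0.0836, 0.0586]
ee_rot: [[0.994, 0.112, 0.0], [0.112, -0.994, 0.0], [0.0, -0.0, -1.0]]
wrist_force: [0.1, -0.4, 2.0]
finger_gap: 0.0007
grasp_force: 0.9
```

drive_tool(rows=[{"tx": 0,"ty": 0,"tz": 1,"rx": 0,"ry": 0,"rz": 0,"fingers": 1},{"tx": 0,"ty": 0,"tz": 0,"rx": 0,"ry": 0,"rz": 0,"fingers": 1}])

```text
t: 18.6
ee_pos: [0.5294, 0.0835, 0.0575]
ee_rot: [[0.994, 0.112, -0.0], [0.112, -0.994, 0.0], [-0.0, -0.0, -1.0]]
wrist_force: [0.1, -1.4, 2.8]
finger_gap: 0.0002
grasp_force: 1.1
```

drive_tool(rows=[{"tx": 0,"ty": 0,"tz": 1,"rx": 0,"ry": 0,"rz": 0,"fingers": 1},{"tx": 0,"ty": 0,"tz": 0,"rx": 0,"ry": 0,"rz": 0,"fingers": 1}])

```text
t: 18.85
ee_pos: [0.5292, 0.0835, 0.0564]
ee_rot: [[0.994, 0.112, -0.001], [0.112, -0.994, 0.0], [-0.001, -0.0, -1.0]]
wrist_force: [-1.6, -0.8, 3.3]
finger_gap: 0.0006
grasp_force: 1.3
```

drive_tool(rows=[{"tx": 0,"ty": 0,"tz": 1,"rx": 0,"ry": 0,"rz": 0,"fingers": 1},{"tx": 0,"ty": 0,"tz": 0,"rx": 0,"ry": 0,"rz": 0,"fingers": 1}])

```text
t: 19.1
ee_pos: [0.5291, 0.0835, 0.0554]
ee_rot: [[0.994, 0.112, -0.001], [0.112, -0.994, -0.0], [-0.001, -0.0, -1.0]]
wrist_force: [-1.8, -1.6, 3.2]
finger_gap: 0.0002
grasp_force: 1.5
```

drive_tool(rows=[{"tx": 0,"ty": 0,"tz": 0.7,"rx": 0,"ry": 0,"rz": 0,"fingers": 1},{"tx": 0,"ty": 0,"tz": 0,"rx": 0,"ry": 0,"rz": 0,"fingers": 1}])

```text
t: 19.35
ee_pos: [0.5292, 0.0835, 0.0547]
ee_rot: [[0.994, 0.112, -0.001], [0.112, -0.994, 0.0], [-0.001, -0.0, -1.0]]
wrist_force: [-2.0, -1.7, 3.8]
finger_gap: 0.0002
grasp_force: 1.7
```

drive_tool(rows=[{"tx": 0,"ty": 0,"tz": 0.7,"rx": 0,"ry": 0,"rz": 0,"fingers": 1},{"tx": 0,"ty": 0,"tz": 0,"rx": 0,"ry": 0,"rz": 0,"fingers": 1}])

```text
t: 19.6
ee_pos: [0.5293, 0.0836, 0.0541]
ee_rot: [[0.994, 0.112, -0.0], [0.112, -0.994, 0.0], [-0.0, -0.0, -1.0]]
wrist_force: [-2.5, -1.4, 3.8]
finger_gap: 0.0002
grasp_force: 1.8
```

drive_tool(rows=[{"tx": 0,"ty": 0,"tz": 0.7,"rx": 0,"ry": 0,"rz": 0,"fingers": 1},{"tx": 0,"ty": 0,"tz": 0,"rx": 0,"ry": 0,"rz": 0,"fingers": 1}])

```text
t: 19.85
ee_pos: [0.5294, 0.0836, 0.0534]
ee_rot: [[0.994, 0.112, -0.0], [0.112, -0.994, 0.0], [-0.0, -0.0, -1.0]]
wrist_force: [-3.4, -1.2, 3.1]
finger_gap: 0.0003
grasp_force: 2.0
```

drive_tool(rows=[{"tx": 0,"ty": 0,"tz": 0.7,"rx": 0,"ry": 0,"rz": 0,"fingers": 1},{"tx": 0,"ty": 0,"tz": 0,"rx": 0,"ry": 0,"rz": 0,"fingers": 1}])

```text
t: 20.1
ee_pos: [0.5294, 0.0836, 0.0527]
ee_rot: [[0.994, 0.112, -0.0], [0.112, -0.994, 0.0], [-0.0, -0.0, -1.0]]
wrist_force: [-3.0, -1.4, 3.4]
finger_gap: 0.0002
grasp_force: 2.2
```

drive_tool(rows=[{"tx": 0,"ty": 0,"tz": 0.7,"rx": 0,"ry": 0,"rz": 0,"fingers": 1},{"tx": 0,"ty": 0,"tz": 0,"rx": 0,"ry": 0,"rz": 0,"fingers": 1}])

```text
t: 20.35
ee_pos: [0.5294, 0.0836, 0.0521]
ee_rot: [[0.994, 0.112, -0.0], [0.112, -0.994, 0.0], [-0.0, -0.0, -1.0]]
wrist_force: [-4.4, -0.5, 5.6]
finger_gap: 0.0006
grasp_force: 2.9
```

drive_tool(rows=[{"tx": 0,"ty": 0,"tz": 0.7,"rx": 0,"ry": 0,"rz": 0,"fingers": 1},{"tx": 0,"ty": 0,"tz": 0,"rx": 0,"ry": 0,"rz": 0,"fingers": 1}])

```text
t: 20.6
ee_pos: [0.5294, 0.0836, 0.0517]
ee_rot: [[0.994, 0.112, -0.0], [0.112, -0.994, 0.0], [-0.0, -0.0, -1.0]]
wrist_force: [-5.6, -2.1, 9.1]
finger_gap: 0.0005
grasp_force: 4.6
```

drive_tool(rows=[{"tx": 0,"ty": 0,"tz": 0.7,"rx": 0,"ry": 0,"rz": 0,"fingers": 1},{"tx": 0,"ty": 0,"tz": 0,"rx": 0,"ry": 0,"rz": 0,"fingers": 1}])

```text
t: 20.85
ee_pos: [0.5295, 0.0835, 0.0513]
ee_rot: [[0.994, 0.112, 0.0], [0.112, -0.994, -0.0], [0.0, 0.0, -1.0]]
wrist_force: [-5.3, -1.6, 12.7]
finger_gap: 0.0006
grasp_force: 6.3
```

drive_tool(rows=[{"tx": 0,"ty": 0,"tz": 0.6,"rx": 0,"ry": 0,"rz": 0,"fingers": 1},{"tx": 0,"ty": 0,"tz": 0,"rx": 0,"ry": 0,"rz": 0,"fingers": 1}])

```text
t: 21.1
ee_pos: [0.5295, 0.0835, 0.051]
ee_rot: [[0.994, 0.112, 0.0], [0.112, -0.994, -0.0], [0.0, 0.0, -1.0]]
wrist_force: [-7.1, -1.2, 15.6]
finger_gap: 0.0001
grasp_force: 7.8
```

drive_tool(rows=[{"tx": 0,"ty": 0,"tz": 0.6,"rx": 0,"ry": 0,"rz": 0,"fingers": 1},{"tx": 0,"ty": 0,"tz": 0,"rx": 0,"ry": 0,"rz": 0,"fingers": 1}])

```text
t: 21.35
ee_pos: [0.5295, 0.0835, 0.0507]
ee_rot: [[0.994, 0.112, 0.0], [0.112, -0.994, -0.0], [0.0, 0.0, -1.0]]
wrist_force: [-6.1, -1.5, 20.0]
finger_gap: 0.0005
grasp_force: 9.4
```

drive_tool(rows=[{"tx": 0,"ty": 0,"tz": -2,"rx": 0,"ry": 0,"rz": 0,"fingers": 1},{"tx": 0,"ty": 0,"tz": -3,"rx": 0,"ry": 0,"rz": 0,"fingers": 1},{"tx": 0,"ty": 0,"tz": -50,"rx": 0,"ry": 0,"rz": 0,"fingers": 1},{"tx": -40,"ty": 0,"tz": -40,"rx": 0,"ry": 0,"rz": 0,"fingers": 1},{"tx": 0,"ty": 0,"tz": -30,"rx": 0,"ry": 0,"rz": 0,"fingers": 1}])

```text
t: 21.98
ee_pos: [0.4882, 0.0792, 0.1757]
ee_rot: [[0.994, 0.112, 0.0], [0.112, -0.994, 0.0], [0.0, -0.0, -1.0]]
wrist_force: [0.7, -0.5, -0.1]
finger_gap: 0.0006
grasp_force: 0.0
```

```bash
python3 - <<'E'
from station import r
from h import *
b=r.capture('side')['frame'];s0=cv2.imread('raw_shut.png')
o=cv2.imread('raw_side0.png')
for u in(222,228,235,242): print(u,*[f[212:232,u].mean(1).astype(int).tolist() for f in(o,s0,b)],sep='\n')
s=r.get_state();print(s['ee_pos'],s['wrist_force'],s['t'])
E
```

```text
222
[196, 199, 199, 195, 196, 197, 196, 196, 197, 197, 194, 193, 198, 175, 98, 152, 208, 200, 197, 197]
[206, 206, 189, 135, 140, 144, 143, 144, 136, 127, 131, 133, 123, 101, 125, 145, 142, 142, 145, 145]
[199, 198, 196, 196, 200, 198, 197, 199, 203, 189, 135, 125, 135, 127, 100, 123, 142, 140, 143, 141]
228
[196, 198, 195, 198, 198, 194, 193, 196, 195, 190, 191, 197, 173, 92, 143, 205, 199, 196, 195, 198]
[205, 189, 134, 143, 144, 144, 142, 132, 126, 136, 126, 102, 122, 147, 143, 139, 140, 139, 140, 139]
[199, 198, 196, 199, 199, 200, 198, 200, 194, 146, 129, 131, 123, 95, 117, 140, 139, 140, 137, 137]
235
[195, 198, 198, 195, 196, 196, 197, 196, 193, 191, 193, 171, 97, 145, 209, 198, 198, 196, 194, 200]
[202, 185, 118, 125, 121, 113, 119, 117, 118, 111, 115, 169, 209, 184, 119, 127, 125, 123, 124, 127]
[197, 202, 185, 134, 137, 141, 140, 141, 130, 129, 130, 126, 102, 119, 144, 141, 141, 139, 134, 125]
242
[195, 197, 196, 195, 195, 198, 194, 193, 191, 194, 172, 94, 147, 203, 200, 198, 194, 195, 194, 198]
[206, 184, 121, 127, 120, 118, 122, 117, 96, 111, 128, 126, 129, 127, 127, 128, 124, 126, 127, 129]
[200, 201, 186, 131, 142, 141, 136, 128, 126, 131, 122, 103, 121, 144, 141, 139, 138, 138, 134, 122]
[0.49218882 0.07933362 0.17939062] [1.65255619 1.38330573 2.68746399] 22.025
```

The lever now sits at the same image height as at the start. I'll touch it again lightly to check whether it is on the stop or sprang back.

drive_tool(rows=[{"tx": 40,"ty": 0,"tz": 50,"rx": 0,"ry": 0,"rz": 0,"fingers": 1},{"tx": 0,"ty": 0,"tz": 50,"rx": 0,"ry": 0,"rz": 0,"fingers": 1},{"tx": 0,"ty": 0,"tz": 14,"rx": 0,"ry": 0,"rz": 0,"fingers": 1},{"tx": 0,"ty": 0,"tz": 0,"rx": 0,"ry": 0,"rz": 0,"fingers": 1},{"tx": 0,"ty": 0,"tz": 0,"rx": 0,"ry": 0,"rz": 0,"fingers": 1}])

```text
t: 22.65
ee_pos: [0.5299, 0.0836, 0.0631]
ee_rot: [[0.994, 0.112, 0.003], [0.112, -0.994, 0.0], [0.003, 0.0, -1.0]]
wrist_force: [0.8, -0.2, -0.8]
finger_gap: 0.0004
grasp_force: 0.0
```

drive_tool(rows=[{"tx": 0,"ty": 0,"tz": 2.5,"rx": 0,"ry": 0,"rz": 0,"fingers": 1},{"tx": 0,"ty": 0,"tz": 0,"rx": 0,"ry": 0,"rz": 0,"fingers": 1}])

```text
t: 22.9
ee_pos: [0.5291, 0.0835, 0.06]
ee_rot: [[0.994, 0.112, 0.002], [0.112, -0.994, 0.0], [0.002, 0.0, -1.0]]
wrist_force: [-0.4, 1.0, 0.1]
finger_gap: 0.0004
grasp_force: 0.0
```

drive_tool(rows=[{"tx": 0,"ty": 0,"tz": 2.5,"rx": 0,"ry": 0,"rz": 0,"fingers": 1},{"tx": 0,"ty": 0,"tz": 0,"rx": 0,"ry": 0,"rz": 0,"fingers": 1}])

```text
t: 23.15
ee_pos: [0.5284, 0.0835, 0.0566]
ee_rot: [[0.994, 0.112, -0.0], [0.112, -0.994, 0.0], [-0.0, -0.0, -1.0]]
wrist_force: [0.2, 0.3, 0.7]
finger_gap: 0.0003
grasp_force: 0.0
```

drive_tool(rows=[{"tx": 0,"ty": 0,"tz": 1,"rx": 0,"ry": 0,"rz": 0,"fingers": 1},{"tx": 0,"ty": 0,"tz": 0,"rx": 0,"ry": 0,"rz": 0,"fingers": 1}])

```text
t: 23.4
ee_pos: [0.5285, 0.0835, 0.0555]
ee_rot: [[0.994, 0.112, -0.0], [0.112, -0.994, 0.0], [-0.0, -0.0, -1.0]]
wrist_force: [0.2, -0.1, 0.3]
finger_gap: 0.0004
grasp_force: 0.0
```

drive_tool(rows=[{"tx": 0,"ty": 0,"tz": 1,"rx": 0,"ry": 0,"rz": 0,"fingers": 1},{"tx": 0,"ty": 0,"tz": 0,"rx": 0,"ry": 0,"rz": 0,"fingers": 1}])

```text
t: 23.65
ee_pos: [0.5285, 0.0835, 0.0546]
ee_rot: [[0.994, 0.112, -0.0], [0.112, -0.994, 0.0], [-0.0, -0.0, -1.0]]
wrist_force: [-0.7, 0.5, -1.2]
finger_gap: 0.0003
grasp_force: 0.0
```

drive_tool(rows=[{"tx": 0,"ty": 0,"tz": 0.7,"rx": 0,"ry": 0,"rz": 0,"fingers": 1},{"tx": 0,"ty": 0,"tz": 0,"rx": 0,"ry": 0,"rz": 0,"fingers": 1}])

```text
t: 23.9
ee_pos: [0.5286, 0.0834, 0.0539]
ee_rot: [[0.994, 0.111, -0.0], [0.111, -0.994, 0.0], [-0.0, -0.0, -1.0]]
wrist_force: [-0.3, 0.9, 0.6]
finger_gap: 0.0003
grasp_force: 0.0
```

drive_tool(rows=[{"tx": 0,"ty": 0,"tz": 0.9,"rx": 0,"ry": 0,"rz": 0,"fingers": 1},{"tx": 0,"ty": 0,"tz": 0,"rx": 0,"ry": 0,"rz": 0,"fingers": 1}])

```text
t: 24.15
ee_pos: [0.5285, 0.0835, 0.053]
ee_rot: [[0.994, 0.111, -0.0], [0.111, -0.994, 0.0], [-0.0, -0.0, -1.0]]
wrist_force: [0.1, 0.9, 0.5]
finger_gap: 0.0005
grasp_force: 0.0
```

drive_tool(rows=[{"tx": 0,"ty": 0,"tz": -5,"rx": 0,"ry": 0,"rz": 0,"fingers": 1},{"tx": 0,"ty": 0,"tz": -50,"rx": 0,"ry": 0,"rz": 0,"fingers": 1},{"tx": 0,"ty": 0,"tz": -50,"rx": 0,"ry": 0,"rz": 0,"fingers": 1},{"tx": 0,"ty": 0,"tz": 0,"rx": 0,"ry": 0,"rz": 0,"fingers": 1}])

```text
t: 24.65
ee_pos: [0.5319, 0.0836, 0.1624]
ee_rot: [[0.994, 0.112, 0.009], [0.112, -0.994, 0.0], [0.009, 0.001, -1.0]]
wrist_force: [0.2, -0.5, -0.4]
finger_gap: 0.0004
grasp_force: 0.0
```

There was no contact down to 0.053 m, so the lever stayed on its stop.

```bash
python3 -c "
from station import r
print(r.hand_in())"
```

```text
the job is handed in; nothing more can be done
None
```

I filed the two-holed plate flat over both posts, pressed the lever onto its stop at about 20 N, where it stayed when touched again, and handed the job in at about 25 s; no verdict was returned.

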